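# Find the full pin tin by heft and hold it up for the customer

## Task

A customer wants a full tin of pins, but the three closed tins in the wooden crate look alike: one is full, one part-used and one nearly empty, so tell them apart by their heft. Set the lightest gently down, upright, on the order pad to be reordered, leave the part-used one standing in the crate, and finish holding the heaviest up in the gripper, upright and about 20 cm above the counter, without letting go. Drop no tin, and leave the oddments in the crate standing about where they are.

Things in the scene. Friction and masses are not known exactly. Their poses are not given: they have to be found in the camera images.
- tin_k: closed pin tin, one of three that look exactly alike: upright, bare metal, blank paper band, lid fixed shut; 56 mm across, straight sides to grip, 66 mm high. Origin: centre of its underside, on the crate floor. Contents unseen, places shuffled each time; all under 0.7 kg, 100 g or more apart. 30 mm are free on both sides along the crate's y axis, as the row of tins runs.
- tin_m: closed pin tin, one of three that look exactly alike: upright, bare metal, blank paper band, lid fixed shut; 56 mm across, straight sides to grip, 66 mm high. Origin: centre of its underside, on the crate floor. Contents unseen, places shuffled each time; all under 0.7 kg, 100 g or more apart. 30 mm are free on both sides along the crate's y axis, as the row of tins runs.
- tin_r: closed pin tin, one of three that look exactly alike: upright, bare metal, blank paper band, lid fixed shut; 56 mm across, straight sides to grip, 66 mm high. Origin: centre of its underside, on the crate floor. Contents unseen, places shuffled each time; all under 0.7 kg, 100 g or more apart. 30 mm are free on both sides along the crate's y axis, as the row of tins runs.
- notions_crate: shallow open crate of pale slatted wood, fixed to the counter, 190 mm (its x) by 390 mm (its y) outside and 50 mm high, walls 8 mm, floor 8 mm thick. Origin: centre of its underside at counter height; the inner floor is 8 mm above it. It stands on the left or the right half of the counter, turned by up to 0.12 rad.
- order_pad: spiral-bound pad of paper lying flat, fixed, 200 mm (its x) by 154 mm (its y), flat top 11 mm above the counter (the wire spiral along one edge stands 3 mm higher). Origin: centre of its underside at counter height. It lies on the other half of the counter, turned by up to 0.15 rad.
- spool_a: spool of thread standing in the crate, 31 mm across, 52 mm high, 30 g; origin at the centre of its underside. A bystander.
- spool_b: second such spool of thread in the crate, a bystander
- spool_c: third such spool of thread in the crate, a bystander
- row_counter: small barrel row counter standing on end in the crate, 17 mm across, 32 mm high; origin at the centre of its underside. A bystander.
- carton_flat: small carton lying in the crate, 45 x 66 x 30 mm high; origin at the centre of its underside. A bystander.
Mind the look-alikes: they are no part of the job. What is shaped like the tin_m but black is not meant. Leave any yellow look-alike of the tin_k alone.

How it is judged:
On the way:
1. the lightest tin stands upright on the order pad, let go (((x of tin_k in the frame of order_pad between -0.09 and 0.09 m and y of tin_k in the frame of order_pad between -0.066 and 0.066 m and z of tin_k in the frame of order_pad between 0.006 and 0.017 m and angle between tin_k's own z axis and vertical below 0.1 rad and linear speed of tin_k below 0.03 m/s and contact force between tin_k and the arm below 0.1 N and contact force between tin_k and the fingers below 0.1 N and contact force between tin_k and order_pad between 0.5 and 1.9 N) or (x of tin_m in the frame of order_pad between -0.09 and 0.09 m and y of tin_m in the frame of order_pad between -0.066 and 0.066 m and z of tin_m in the frame of order_pad between 0.006 and 0.017 m and angle between tin_m's own z axis and vertical below 0.1 rad and linear speed of tin_m below 0.03 m/s and contact force between tin_m and the arm below 0.1 N and contact force between tin_m and the fingers below 0.1 N and contact force between tin_m and order_pad between 0.5 and 1.9 N) or (x of tin_r in the frame of order_pad between -0.09 and 0.09 m and y of tin_r in the frame of order_pad between -0.066 and 0.066 m and z of tin_r in the frame of order_pad between 0.006 and 0.017 m and angle between tin_r's own z axis and vertical below 0.1 rad and linear speed of tin_r below 0.03 m/s and contact force between tin_r and the arm below 0.1 N and contact force between tin_r and the fingers below 0.1 N and contact force between tin_r and order_pad between 0.5 and 1.9 N))), for 0.2 s.
At the end, for the whole second after the job is handed in: Heaviest tin in the fingers, underside over 0.15 m above the counter, still, within 0.35 rad of upright, resting on nothing else. Lightest upright (0.1 rad) on the order pad, its centre 10 mm or more inside the edges; the third upright on the crate floor; both at rest, untouched (((height (world z) of tin_k above 0.15 m and angle between tin_k's own z axis and vertical below 0.35 rad and linear speed of tin_k below 0.05 m/s and contact force between tin_k and the fingers above 1 N and contact force between tin_k and order_pad below 0.05 N and contact force between tin_k and notions_crate below 0.05 N and contact force between tin_k and tin_m below 0.05 N and contact force between tin_k and tin_r below 0.05 N) or (height (world z) of tin_m above 0.15 m and angle between tin_m's own z axis and vertical below 0.35 rad and linear speed of tin_m below 0.05 m/s and contact force between tin_m and the fingers above 1 N and contact force between tin_m and order_pad below 0.05 N and contact force between tin_m and notions_crate below 0.05 N and contact force between tin_m and tin_k below 0.05 N and contact force between tin_m and tin_r below 0.05 N) or (height (world z) of tin_r above 0.15 m and angle between tin_r's own z axis and vertical below 0.35 rad and linear speed of tin_r below 0.05 m/s and contact force between tin_r and the fingers above 1 N and contact force between tin_r and order_pad below 0.05 N and contact force between tin_r and notions_crate below 0.05 N and contact force between tin_r and tin_k below 0.05 N and contact force between tin_r and tin_m below 0.05 N)) and ((x of tin_k in the frame of order_pad between -0.09 and 0.09 m and y of tin_k in the frame of order_pad between -0.066 and 0.066 m and z of tin_k in the frame of order_pad between 0.006 and 0.017 m and angle between tin_k's own z axis and vertical below 0.1 rad and linear speed of tin_k below 0.03 m/s and contact force between tin_k and the arm below 0.1 N and contact force between tin_k and the fingers below 0.1 N and contact force between tin_k and order_pad between 0.5 and 1.9 N) or (x of tin_m in the frame of order_pad between -0.09 and 0.09 m and y of tin_m in the frame of order_pad between -0.066 and 0.066 m and z of tin_m in the frame of order_pad between 0.006 and 0.017 m and angle between tin_m's own z axis and vertical below 0.1 rad and linear speed of tin_m below 0.03 m/s and contact force between tin_m and the arm below 0.1 N and contact force between tin_m and the fingers below 0.1 N and contact force between tin_m and order_pad between 0.5 and 1.9 N) or (x of tin_r in the frame of order_pad between -0.09 and 0.09 m and y of tin_r in the frame of order_pad between -0.066 and 0.066 m and z of tin_r in the frame of order_pad between 0.006 and 0.017 m and angle between tin_r's own z axis and vertical below 0.1 rad and linear speed of tin_r below 0.03 m/s and contact force between tin_r and the arm below 0.1 N and contact force between tin_r and the fingers below 0.1 N and contact force between tin_r and order_pad between 0.5 and 1.9 N)) and ((x of tin_k in the frame of notions_crate between -0.07 and 0.07 m and y of tin_k in the frame of notions_crate between -0.169 and 0.169 m and z of tin_k in the frame of notions_crate between 0.003 and 0.014 m and angle between tin_k's own z axis and vertical below 0.1 rad and linear speed of tin_k below 0.03 m/s and contact force between tin_k and the arm below 0.1 N and contact force between tin_k and the fingers below 0.1 N and contact force between tin_k and notions_crate between 1.9 and 4.4 N) or (x of tin_m in the frame of notions_crate between -0.07 and 0.07 m and y of tin_m in the frame of notions_crate between -0.169 and 0.169 m and z of tin_m in the frame of notions_crate between 0.003 and 0.014 m and angle between tin_m's own z axis and vertical below 0.1 rad and linear speed of tin_m below 0.03 m/s and contact force between tin_m and the arm below 0.1 N and contact force between tin_m and the fingers below 0.1 N and contact force between tin_m and notions_crate between 1.9 and 4.4 N) or (x of tin_r in the frame of notions_crate between -0.07 and 0.07 m and y of tin_r in the frame of notions_crate between -0.169 and 0.169 m and z of tin_r in the frame of notions_crate between 0.003 and 0.014 m and angle between tin_r's own z axis and vertical below 0.1 rad and linear speed of tin_r below 0.03 m/s and contact force between tin_r and the arm below 0.1 N and contact force between tin_r and the fingers below 0.1 N and contact force between tin_r and notions_crate between 1.9 and 4.4 N))); the arm keeps its last pose, push and grip.
It fails at once if a tin falls: it moves faster than 0.6 m/s out of the fingers (a drop of about 2 cm) ((linear speed of tin_k above 0.6 m/s and contact force between tin_k and the fingers below 0.05 N) or (linear speed of tin_m above 0.6 m/s and contact force between tin_m and the fingers below 0.05 N) or (linear speed of tin_r above 0.6 m/s and contact force between tin_r and the fingers below 0.05 N)).
It fails at once if an oddment in the crate is knocked over (0.6 rad) or shifted by more than 5 cm (distance of any of spool_a, spool_b, spool_c, row_counter, carton_flat from where it was at the start of the episode above 0.05 m or angle between any of spool_a, spool_b, spool_c, row_counter, carton_flat's own z axis and vertical above 0.6 rad).
It also fails if it takes over 67 s, if anything falls off the work surface, if the arm or the gripper's body presses on something with over 40 N, if the wrist force passes 120 N, or if a joint passes its speed limit or range.

## Robot

A 6-joint arm with a two-finger parallel gripper is mounted at the origin on the work surface; the furniture and walls round the work are solid. World frame = base frame: x ahead of the robot, y to its left, z up, the work surface at z = 0. Lengths are in m, angles in rad, forces in N, time in s.
With the tool pointing down it reaches from about 0.35 to 0.775 m from the base axis. Payload 7.3 kg.
Tool frame: the origin (TCP) lies at the very end of the fingers, on their centre line; the grasp point (between the pads) lies 19 mm behind it (robot.tcp_to_grasp is the z of the grasp point in the tool frame, in m); z points along the fingers, y is the line along which they close (so a half turn about z gives the same grasp; the last joint's range is limited). The gripper opens to 92 mm and grips with 3 to 60 N. Pads are 19 mm wide; open, the fingers measure 130 mm over their backs; the gripper's body (75 mm by 190 mm) begins 47 mm behind the grasp point.
Start: joints at [-1.408, 0.342, 1.524, -0, 1.275, -0.146], TCP at [0.16, -0.5, 0.227] pointing down, gripper open.
Joint ranges: [-2.53, 2.53], [-0.77, 2.02], [0.04, 2.7], [-1, 4.14], [0.28, 2.66], [-3.11, 3.11]. Speed limits (rad/s): [2.57, 2.57, 3.14, 3.14, 3.14, 3.14].

## Interface

Orientations are given as [roll, pitch, yaw] about the fixed x, y, z axes, in that order (R = Rz(yaw) Ry(pitch) Rx(roll)).
In Python, from cell import monitor, read_camera, get_calibration, job, robot gives the robot as it stands. The module is installed in compiled form; this text tells all that it offers.
- The arm moves only by the tool send_rows, never from a script. Its argument "targets" is a list of rows, each an object with "translation": the shift along the tool's x, y, z in cm, a list of three; "spin": the turn about the tool's z in degrees; "jaw": the opening, from 0 (shut) to 1 (fully open). A call has exactly 5 rows; each row is the pose to reach, as a shift and turn from the pose commanded when the call began, along the tool's axes at that moment; what a row does not reach only later rows make up. A row lasts 1/10 s, in which the tool goes at most 50 mm and 8.59 degrees, less where a joint would pass 70% of its speed; a pose out of reach is approached as far as the arm can. A call with a gripper value outside its range is refused whole. The fingers move at their own pace and stop on an object; "force" is the grip in N (left out, the last holds). Time passes only in rows, so rows that repeat a pose let the fingers close, or fill a call up. It gives the time, the measured TCP pose, the force, the opening and the grip force at its end, in the units of the state.
- monitor.observe(): the state, without advancing time (a new reading comes with each control period).
- read_camera(name): name is "side" or "top" or "wrist"; returns (picture, depth): 384x512x3 uint8, red, green, blue; 384x512 float32, m along the optical axis (not along the pixel's ray), 0 where there is no reading.
- get_calibration(name): a dict with "intrinsics" (3x3 intrinsics, pixels), "origin" and "orientation" of the camera in the world; the wrist camera has in their place "hand_eye" (4x4, takes a point from camera to tool coordinates, whose origin is the TCP and whose axes are the flange's). Camera axes: x right, y up, looking along -z (the intrinsics and any distortion apply to the point x, -y, -z); pixel columns grow to the right and rows downward; lengths in m; the calibration is good to about 2 mm. A picture is of the moment at which its call begins: read the wrist's pose just before it. get_calibration takes no time and is no camera call.
- job.hand_in(): hands the job in; it is judged then, once.
The state is a dict: "time": time; "qpos": joint angles; "qvel": joint speeds; "joint_efforts": joint torques, N m; "tool_pos": TCP position; "tool_rot": TCP orientation; "contact_force": force on the tool from outside, world axes, zero at the start; "torque": the same for the moment, N m; "opening": finger opening in m; "grip_force": force on a finger pad.
Only numpy, scipy, OpenCV 4.12 (cv2) and the standard library are available. Lean on these libraries where they do the work, as an engineer would, in place of code of your own. Each camera call takes 0.05 s, during which the arm holds its last target. There are 200 camera calls.

## Working session

There is one attempt and no reset: what is moved stays moved. The work goes in short steps, Python scripts to look and compute and a tool call to move; the robot and the scene stay as the last step left them, time stands still between calls to the robot, and variables do not carry over. Pictures are saved under pics/ and viewed, at most 10 in all, crops included, and the job is handed in when it is done.

Besides the shell and the picture viewer there is one more tool, called after "Request:" by a JSON object that holds its "name" and its "arguments", one argument or row to a line. send_rows: Moves the arm, as the interface text tells. Its arguments: {"type":"object","properties":{"targets":{"type":"array"},"force":{"type":"number"}},"required":["targets"]}

```bash
mkdir -p pics; cat > h.py <<'E'
import numpy as np,cv2
from cell import monitor, read_camera, get_calibration, job, robot
def cloud(name,d):
    c=get_calibration(name);K=np.array(c["intrinsics"]);print({k:np.shape(v) for k,v in c.items()}) if 0 else 0
    v,u=np.mgrid[0:d.shape[0],0:d.shape[1]]
    P=np.stack([(u-K[0,2])/K[0,0]*d,-(v-K[1,2])/K[1,1]*d,-d],-1)
    R=np.array(c["orientation"])
    if R.shape!=(3,3):
        from scipy.spatial.transform import Rotation as S
        R=S.from_euler('xyz',R).as_matrix() if R.size==3 else S.from_quat(R).as_matrix()
    return P@R.T+np.array(c["origin"])
E
python3 - <<'E'
from h import *
print(monitor.observe());
for n in["top","side","wrist"]: print(get_calibration(n))
p,d=read_camera("top");np.savez("top.npz",p=p,d=d)
q,_=read_camera("side")
cv2.imwrite("pics/top.png",p[:,:,::-1])
cv2.imwrite("pics/side.png",q[:,:,::-1])
E
```

```text
{'time': 0.0, 'qpos': array([-1.40799554e+00,  3.42710222e-01,  1.52505110e+00,  4.05599120e-06,
        1.27541657e+00, -1.46001221e-01]), 'qvel': array([ 0.00038044,  0.00196684,  0.00062888, -0.00147281, -0.00033943,
       -0.00087906]), 'joint_efforts': array([ 1.23204492e-03, -4.31236696e+01, -2.44217420e+01,  7.18587474e-02,
        5.58153796e-02, -1.36976014e-04]), 'tool_pos': array([ 0.1595082 , -0.49973177,  0.22603957]), 'tool_rot': array([-3.14002484e+00, -2.34462584e-04,  3.08800636e-01]), 'contact_force': array([ 0.83241293, -0.12120548,  0.50709767]), 'torque': array([ 0.06054687,  0.01471809, -0.00508176]), 'grip_force': 0.0, 'opening': 0.09196172715399595}
{'intrinsics': array([[483.61620023,   0.        , 254.67719682],
       [  0.        , 483.61620023, 194.00382278],
       [  0.        ,   0.        ,   1.        ]]), 'origin': array([ 0.23952244, -0.09215199,  1.78214945]), 'orientation': array([ 0.08270847,  0.00742147, -1.56312475])}
{'intrinsics': array([[486.62299661,   0.        , 252.27132556],
       [  0.        , 486.62299661, 188.61571805],
       [  0.        ,   0.        ,   1.        ]]), 'origin': array([0.43618286, 1.06329895, 0.84093059]), 'orientation': array([ 0.98347507, -0.00339064,  3.11674019])}
{'intrinsics': array([[303.11269873,   0.        , 253.27426467],
       [  0.        , 303.11269873, 192.19109662],
       [  0.        ,   0.        ,   1.        ]]), 'hand_eye': array([[-3.31248289e-05,  9.53297689e-01,  3.02032309e-01,
         8.20232794e-02],
       [ 9.99999624e-01, -2.30314357e-04,  8.36609041e-04,
        -1.22602454e-03],
       [ 8.67099842e-04,  3.02032223e-01, -9.53297322e-01,
        -1.58265335e-01],
       [ 0.00000000e+00,  0.00000000e+00,  0.00000000e+00,
         1.00000000e+00]])}
```

View pics/top.png

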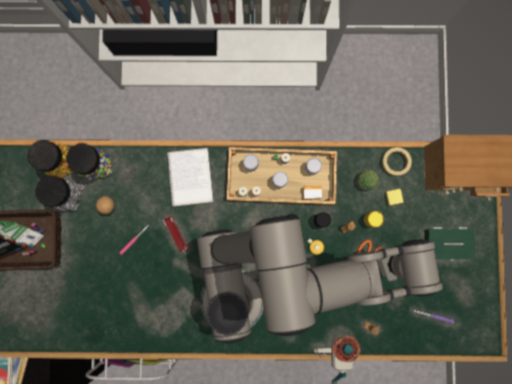

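View pics/side.png

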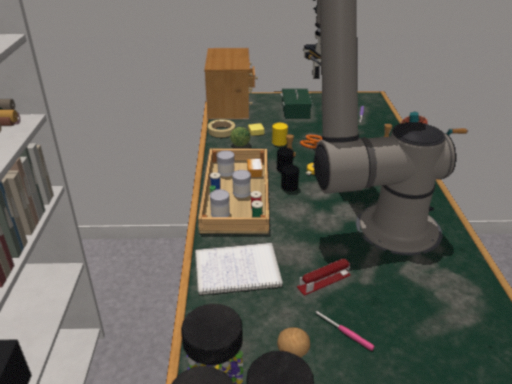

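The top view shows three grey tins at about (251,162), (280,179) and (314,166). The crate is centred near (282,175) and the pad near (190,177). The side view shows spools next to the tins.

```bash
python3 - <<'E'
from h import *
f=np.load("top.npz");p,d=f["p"],f["d"];W=cloud("top",d)
print("counter z",np.median(W[230:260,110:160,2]))
m=((W[...,2]>.066)&(W[...,2]<.085)).astype(np.uint8);m[:145]=0;m[205:]=0;m[:,:225]=0;m[:,340:]=0
n,l,s,c=cv2.connectedComponentsWithStats(m)
for i in range(1,n):
    if s[i,4]>60:
        q=W[l==i];print("tin",c[i],s[i,4],q.mean(0).round(4),((q.max(0)+q.min(0))/2).round(4),np.ptp(q,0).round(3))
def rect(mask,z,name):
    cs,_=cv2.findContours(mask,cv2.RETR_EXTERNAL,cv2.CHAIN_APPROX_NONE);c=max(cs,key=cv2.contourArea)
    pts=W[c[:,0,1],c[:,0,0],:2];r=cv2.minAreaRect((pts*1000).astype(np.float32));print(name,r)
m=((W[...,2]>.03)&(W[...,2]<.06)).astype(np.uint8);m[:142]=0;m[208:]=0;m[:,:222]=0;m[:,343:]=0
rect(m,0,"crate")
g=(p.min(2)>150).astype(np.uint8);g[:140]=0;g[215:]=0;g[:,:160]=0;g[:,220:]=0
rect(g,0,"pad")
for y,x in[(157,285),(190,242),(190,256),(193,312),(157,276)]: print((x,y),W[y,x].round(3))
cv2.imwrite("pics/crop.png",cv2.resize(p[140:215,160:345,::-1],None,fx=4.3,fy=4.3,interpolation=cv2.INTER_CUBIC))
E
```

```text
counter z 0.0009919807894326338
tin [250.17714286 161.85142857] 175 [ 0.496  -0.0615  0.0731] [ 0.4959 -0.0608  0.075 ] [0.052 0.05  0.018]
tin [313.45604396 165.56593407] 182 [ 0.4841 -0.2868  0.0739] [ 0.4841 -0.2869  0.0752] [0.055 0.054 0.018]
tin [279.94444444 179.10555556] 180 [ 0.4348 -0.1677  0.0736] [ 0.4353 -0.1681  0.075 ] [0.05  0.05  0.018]
crate ((450.7291259765625, -174.6728515625), (390.5924377441406, 191.4816436767578), 88.2231216430664)
pad ((450.76544189453125, 161.96661376953125), (202.89488220214844, 148.16287231445312), 6.812673091888428)
(285, 157) [ 0.518 -0.187  0.05 ]
(242, 190) [ 0.396 -0.033  0.062]
(256, 190) [ 0.397 -0.083  0.056]
(312, 193) [ 0.389 -0.285  0.04 ]
(276, 157) [ 0.523 -0.155  0.016]
```

View pics/crop.png

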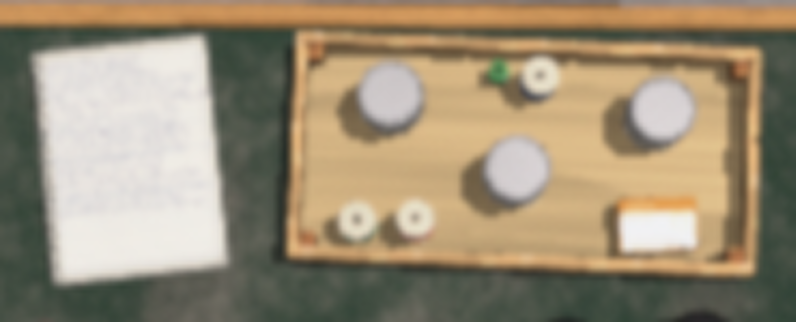

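```bash
cat >> h.py <<'E'
def go(x,y,z,yaw):
    s=monitor.observe();p=s["tool_pos"];w=s["tool_rot"][2];D=np.array([x,y,z])-p
    c,n=np.cos(w),np.sin(w)
    print("cm",np.round([100*(c*D[0]+n*D[1]),100*(n*D[0]-c*D[1]),-100*D[2]],2),"spin",np.degrees((w-yaw+np.pi)%(2*np.pi)-np.pi).round(2))
def force(k=6):
    F=[]
    for _ in range(k): read_camera("side");F.append(monitor.observe()["contact_force"])
    s=monitor.observe();print("F",np.mean(F,0).round(2),np.std(F,0).round(2),"t",s["time"],"pos",s["tool_pos"].round(4),s["tool_rot"].round(3),"open",s["opening"],s["grip_force"])
E
python3 -c "
from h import *
go(.484,-.287,.16,-.031)"
```

```text
cm [ 37.38 -10.41   6.61] spin 19.47
```

Request:
{"name": "send_rows", "arguments": {
  "targets": [
    {"translation":[4.5,-1.2,0],"spin":4,"jaw":1},
    {"translation":[9,-2.5,0],"spin":8,"jaw":1},
    {"translation":[13.5,-3.7,0],"spin":12,"jaw":1},
    {"translation":[18,-5,0],"spin":16,"jaw":1},
    {"translation":[22.5,-6.2,0],"spin":19.5,"jaw":1}
  ],
  "force": 30
}}

```text
time: 0.6
tool_pos: [0.3563, -0.3713, 0.2265]
tool_rot: [-3.141, 0.0, -0.035]
contact_force: [0.9, 0.1, 0.7]
opening: 0.0917
grip_force: 0.0
```

```bash
python3 -c "
from h import *
go(.484,-.287,.16,-.031)"
```

```text
cm [12.47 -8.87  6.65] spin -0.21
```

Request:
{"name": "send_rows", "arguments": {
  "targets": [
    {"translation":[4.2,-3,1],"spin":0,"jaw":1},
    {"translation":[8.4,-6,3],"spin":0,"jaw":1},
    {"translation":[12.4,-8.8,5],"spin":0,"jaw":1},
    {"translation":[12.4,-8.8,6.6],"spin":0,"jaw":1},
    {"translation":[12.4,-8.8,6.6],"spin":0,"jaw":1}
  ]
}}

```text
time: 1.1
tool_pos: [0.4816, -0.2861, 0.1576]
tool_rot: [-3.138, 0.005, -0.028]
contact_force: [-0.2, -0.9, -0.0]
opening: 0.0921
grip_force: 0.0
```

```bash
python3 - <<'E'
from h import *
force(4)
go(.484,-.287,.034,-.031)
from scipy.spatial.transform import Rotation as S
s=monitor.observe();p,d=read_camera("wrist");cv2.imwrite("pics/w1.png",p[:,:,::-1])
c=get_calibration("wrist");K=c["intrinsics"];H=c["hand_eye"]
v,u=np.mgrid[0:384,0:512]
P=np.stack([(u-K[0,2])/K[0,0]*d,-(v-K[1,2])/K[1,1]*d,-d],-1)@H[:3,:3].T+H[:3,3]
W=P@S.from_euler('xyz',s["tool_rot"]).as_matrix().T+s["tool_pos"]
m=((W[...,2]>.069)&(W[...,2]<.082)&(d>0)).astype(np.uint8)
n,l,st,ce=cv2.connectedComponentsWithStats(m)
for i in range(1,n):
    if st[i,4]>300:
        q=W[l==i];print(ce[i].round(),st[i,4],((q.max(0)+q.min(0))/2).round(4),np.ptp(q,0).round(3))
E
```

```text
F [-0.16 -0.18  0.26] [0.12 0.68 0.64] t 1.3 pos [ 0.4814 -0.2899  0.1618] [ 3.14e+00 -1.00e-03 -3.30e-02] open 0.09200667913683601 0.0
cm [ 0.25 -0.29 12.78] spin -0.11
[ 10. 188.] 1031 [ 0.4969 -0.0793  0.0724] [0.049 0.025 0.007]
[254. 189.] 3100 [ 0.4863 -0.2891  0.0728] [0.055 0.054 0.008]
[118. 236.] 1376 [ 0.4412 -0.1684  0.0724] [0.046 0.051 0.007]
```

View pics/w1.png

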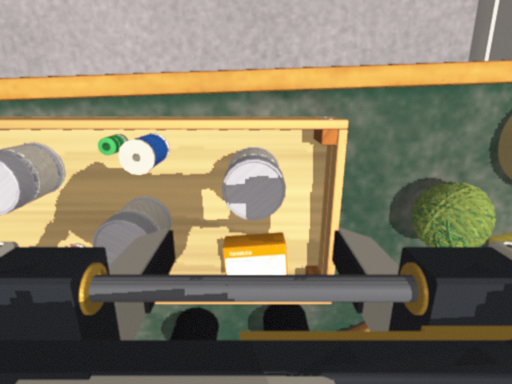

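The wrist view shows the tin at about (254,189), centred between the jaws, with clear space on both sides. I'll descend and grip.

Request:
{"name": "send_rows", "arguments": {
  "targets": [
    {"translation":[0.4,-0.1,3],"spin":0,"jaw":1},
    {"translation":[0.4,-0.1,6.5],"spin":0,"jaw":1},
    {"translation":[0.4,-0.1,10],"spin":0,"jaw":1},
    {"translation":[0.4,-0.1,12.6],"spin":0,"jaw":1},
    {"translation":[0.4,-0.1,12.6],"spin":0,"jaw":1}
  ]
}}

```text
time: 1.85
tool_pos: [0.4836, -0.2875, 0.0324]
tool_rot: [-3.138, 0.004, -0.033]
contact_force: [0.4, 0.5, 0.3]
opening: 0.0921
grip_force: 0.0
```

```bash
python3 -c "
from h import *
force(14)"
```

```text
F [-0.29 -0.06  0.08] [0.55 0.45 0.52] t 2.55 pos [ 0.4859 -0.2878  0.0348] [ 3.141 -0.    -0.031] open 0.09166502785680154 0.0
```

Request:
{"name": "send_rows", "arguments": {
  "targets": [
    {"translation":[0,0,0],"spin":0,"jaw":0.4},
    {"translation":[0,0,0],"spin":0,"jaw":0.4},
    {"translation":[0,0,0],"spin":0,"jaw":0.4},
    {"translation":[0,0,0],"spin":0,"jaw":0.4},
    {"translation":[0,0,0],"spin":0,"jaw":0.4}
  ],
  "force": 30
}}

```text
time: 3.05
tool_pos: [0.4859, -0.2879, 0.0347]
tool_rot: [3.141, -0.0, -0.032]
contact_force: [1.1, -1.3, -0.1]
opening: 0.0562
grip_force: 0.2
```

Request:
{"name": "send_rows", "arguments": {
  "targets": [
    {"translation":[0,0,0],"spin":0,"jaw":0.3},
    {"translation":[0,0,0],"spin":0,"jaw":0.3},
    {"translation":[0,0,0],"spin":0,"jaw":0.3},
    {"translation":[0,0,-1],"spin":0,"jaw":0.3},
    {"translation":[0,0,-2.5],"spin":0,"jaw":0.3}
  ]
}}

```text
time: 3.55
tool_pos: [0.4852, -0.2872, 0.0595]
tool_rot: [-3.14, 0.002, -0.032]
contact_force: [-0.1, 1.4, -1.7]
opening: 0.055
grip_force: 30.0
```

```bash
python3 -c "
from h import *
force(3);force(14)"
```

```text
F [ 0.64 -0.27 -0.76] [0.98 0.36 0.82] t 3.7 pos [ 0.4864 -0.2882  0.0608] [ 3.14e+00 -2.00e-03 -3.10e-02] open 0.054947631834753964 29.999505579471588
F [-0.39  0.12 -1.5 ] [0.59 0.46 0.65] t 4.4 pos [ 0.4859 -0.2878  0.0597] [ 3.141 -0.    -0.031] open 0.05493774638755834 29.999492168426514
```

```bash
python3 -c "
from h import *
force(24); go(.451,.162,.25,.119-0);go(.451,.162,.0375,-.031)"
```

```text
F [ 0.06 -0.08 -1.26] [0.43 0.48 0.47] t 5.6 pos [ 0.4858 -0.2878  0.0597] [ 3.142  0.    -0.032] open 0.054965253567168026 29.9994957447052
cm [ -4.9  -44.85 -19.03] spin -8.63
cm [ -4.9  -44.85   2.22] spin -0.03
```

Contact force changed by about −1.4 N, so this one is the lightest. I'll carry it to the pad.

Request:
{"name": "send_rows", "arguments": {
  "targets": [
    {"translation":[0,0,-2],"spin":0,"jaw":0.3},
    {"translation":[0,0,-5],"spin":0,"jaw":0.3},
    {"translation":[-0.3,-2.5,-8],"spin":0,"jaw":0.3},
    {"translation":[-0.7,-6.5,-10],"spin":0,"jaw":0.3},
    {"translation":[-1.2,-11,-10],"spin":0,"jaw":0.3}
  ]
}}

```text
time: 6.1
tool_pos: [0.4788, -0.1779, 0.1627]
tool_rot: [3.138, -0.006, -0.033]
contact_force: [0.9, 1.2, -1.1]
opening: 0.055
grip_force: 30.0
```

Request:
{"name": "send_rows", "arguments": {
  "targets": [
    {"translation":[-0.5,-4.5,0],"spin":0,"jaw":0.3},
    {"translation":[-1,-9,0],"spin":0,"jaw":0.3},
    {"translation":[-1.5,-13.5,0],"spin":0,"jaw":0.3},
    {"translation":[-2,-18,0],"spin":0,"jaw":0.3},
    {"translation":[-2.4,-22,0],"spin":0,"jaw":0.3}
  ]
}}

```text
time: 6.6
tool_pos: [0.4597, 0.0451, 0.1599]
tool_rot: [-3.142, -0.0, -0.031]
contact_force: [1.8, -0.2, -1.0]
opening: 0.0552
grip_force: 30.0
```

Request:
{"name": "send_rows", "arguments": {
  "targets": [
    {"translation":[-0.5,-4,0],"spin":0,"jaw":0.3},
    {"translation":[-1,-8,0],"spin":0,"jaw":0.3},
    {"translation":[-1.3,-10.5,1],"spin":0,"jaw":0.3},
    {"translation":[-1.3,-11.8,3],"spin":0,"jaw":0.3},
    {"translation":[-1.3,-11.8,5],"spin":0,"jaw":0.3}
  ]
}}

```text
time: 7.1
tool_pos: [0.4511, 0.1634, 0.1095]
tool_rot: [-3.141, -0.002, -0.029]
contact_force: [0.7, -0.7, -1.8]
opening: 0.0556
grip_force: 30.0
```

```bash
python3 -c "
from h import *
force(3); go(.451,.162,.0375,-.031)"
```

```text
F [-0.07 -0.43 -1.91] [0.69 0.17 1.07] t 7.25 pos [0.4502 0.1615 0.109 ] [ 3.141e+00  3.000e-03 -3.100e-02] open 0.05488156992894503 29.999535083770752
cm [ 0.08 -0.05  7.15] spin -0.0
```

Request:
{"name": "send_rows", "arguments": {
  "targets": [
    {"translation":[0,0,2],"spin":0,"jaw":0.3},
    {"translation":[0,0,4],"spin":0,"jaw":0.3},
    {"translation":[0,0,5.7],"spin":0,"jaw":0.3},
    {"translation":[0,0,6.5],"spin":0,"jaw":0.3},
    {"translation":[0,0,6.7],"spin":0,"jaw":0.3}
  ]
}}

```text
time: 7.75
tool_pos: [0.4513, 0.1612, 0.0428]
tool_rot: [3.141, 0.0, -0.032]
contact_force: [0.4, 0.7, -2.0]
opening: 0.0549
grip_force: 30.0
```

```bash
python3 -c "
from h import *
force(4); go(.451,.162,.0377,-.031)"
```

```text
F [ 0.17 -0.03 -1.29] [0.53 0.4  0.49] t 7.95 pos [0.4518 0.1615 0.0436] [-3.141e+00 -2.000e-03 -3.200e-02] open 0.05517165874377886 29.99951720237732
cm [-0.08 -0.04  0.59] spin -0.04
```

Request:
{"name": "send_rows", "arguments": {
  "targets": [
    {"translation":[0,0,0.2],"spin":0,"jaw":0.3},
    {"translation":[0,0,0.35],"spin":0,"jaw":0.3},
    {"translation":[0,0,0.45],"spin":0,"jaw":0.3},
    {"translation":[0,0,0.5],"spin":0,"jaw":0.3},
    {"translation":[0,0,0.5],"spin":0,"jaw":0.3}
  ]
}}

```text
time: 8.45
tool_pos: [0.4509, 0.1615, 0.0376]
tool_rot: [3.141, 0.0, -0.032]
contact_force: [0.5, 0.3, -1.7]
opening: 0.0551
grip_force: 30.0
```

```bash
python3 -c "
from h import *
force(5); go(.451,.162,.0377,-.031)"
```

```text
F [-0.49 -0.34 -1.33] [0.33 0.26 0.22] t 8.7 pos [0.451  0.1615 0.0377] [ 3.142 -0.    -0.032] open 0.05536775906063244 29.99956727027893
cm [-0.   -0.05  0.  ] spin -0.03
```

Still hanging free. I'll go down in small steps.

Request:
{"name": "send_rows", "arguments": {
  "targets": [
    {"translation":[0,0,0.05],"spin":0,"jaw":0.3},
    {"translation":[0,0,0.1],"spin":0,"jaw":0.3},
    {"translation":[0,0,0.13],"spin":0,"jaw":0.3},
    {"translation":[0,0,0.16],"spin":0,"jaw":0.3},
    {"translation":[0,0,0.16],"spin":0,"jaw":0.3}
  ]
}}

```text
time: 9.2
tool_pos: [0.4511, 0.1615, 0.0374]
tool_rot: [-3.142, -0.001, -0.031]
contact_force: [-3.9, -1.5, 14.0]
opening: 0.0553
grip_force: 30.0
```

```bash
python3 -c "
from h import *
force(6)"
```

```text
F [-4.38 -1.52 14.18] [0.56 0.41 0.33] t 9.5 pos [0.4511 0.1615 0.0375] [-3.142e+00 -1.000e-03 -3.100e-02] open 0.055532283897649436 30.0020769238472
```

On the pad, pressing with about 15 N. I'll ease up a little and release.

Request:
{"name": "send_rows", "arguments": {
  "targets": [
    {"translation":[0,0,-0.08],"spin":0,"jaw":0.3},
    {"translation":[0,0,-0.1],"spin":0,"jaw":0.3},
    {"translation":[0,0,-0.1],"spin":0,"jaw":0.65},
    {"translation":[0,0,-0.1],"spin":0,"jaw":0.8},
    {"translation":[0,0,-0.1],"spin":0,"jaw":1}
  ]
}}

```text
time: 10.0
tool_pos: [0.451, 0.1615, 0.0369]
tool_rot: [3.141, 0.0, -0.032]
contact_force: [0.3, -0.1, 0.6]
opening: 0.0713
grip_force: 0.0
```

Request:
{"name": "send_rows", "arguments": {
  "targets": [
    {"translation":[0,0,0],"spin":0,"jaw":1},
    {"translation":[0,0,0],"spin":0,"jaw":1},
    {"translation":[0,0,0],"spin":0,"jaw":1},
    {"translation":[0,0,0],"spin":0,"jaw":1},
    {"translation":[0,0,-1],"spin":0,"jaw":1}
  ]
}}

```text
time: 10.5
tool_pos: [0.4501, 0.1613, 0.0465]
tool_rot: [3.141, 0.003, -0.032]
contact_force: [1.1, -0.2, 0.8]
opening: 0.0917
grip_force: 0.0
```

Request:
{"name": "send_rows", "arguments": {
  "targets": [
    {"translation":[0,0,-3],"spin":0,"jaw":1},
    {"translation":[0,0,-6],"spin":0,"jaw":1},
    {"translation":[0,0,-9],"spin":0,"jaw":1},
    {"translation":[0,0,-11],"spin":0,"jaw":1},
    {"translation":[0,0,-11],"spin":0,"jaw":1}
  ]
}}

```text
time: 11.0
tool_pos: [0.4527, 0.1619, 0.1606]
tool_rot: [-3.14, -0.007, -0.031]
contact_force: [0.6, -0.2, -0.1]
opening: 0.0915
grip_force: 0.0
```

```bash
python3 -c "
from h import *
force(5);p,d=read_camera('side');cv2.imwrite('pics/s2.png',p[:,:,::-1]); go(.497,-.061,.16,-.031)"
```

```text
F [-0.25  0.16 -0.46] [0.25 0.5  0.34] t 11.25 pos [0.4503 0.1614 0.1561] [ 3.141e+00  2.000e-03 -3.200e-02] open 0.09176714973789671 0.0
cm [ 5.36 22.08 -0.39] spin -0.03
```

View pics/s2.png

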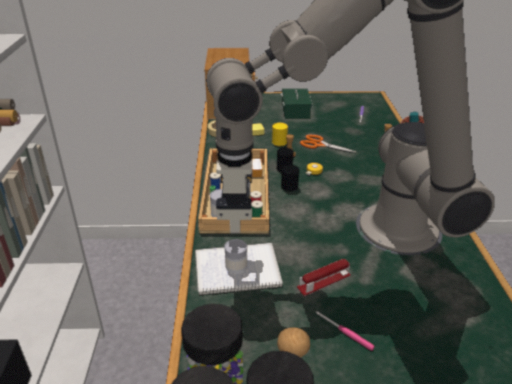

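The tin stands upright on the pad at about (236,258). Next is tin A.

Request:
{"name": "send_rows", "arguments": {
  "targets": [
    {"translation":[1.1,4.4,0],"spin":0,"jaw":1},
    {"translation":[2.2,8.8,0],"spin":0,"jaw":1},
    {"translation":[3.3,13.2,0],"spin":0,"jaw":1},
    {"translation":[4.4,17.6,0],"spin":0,"jaw":1},
    {"translation":[5.4,22.1,0],"spin":0,"jaw":1}
  ]
}}

```text
time: 11.8
tool_pos: [0.4978, -0.0628, 0.1563]
tool_rot: [-3.141, 0.001, -0.031]
contact_force: [0.9, -0.3, -0.1]
opening: 0.0919
grip_force: 0.0
```

```bash
cat >> h.py <<'E'
def wristtins():
    from scipy.spatial.transform import Rotation as S
    s=monitor.observe();p,d=read_camera("wrist")
    c=get_calibration("wrist");K=c["intrinsics"];H=c["hand_eye"]
    v,u=np.mgrid[0:384,0:512]
    P=np.stack([(u-K[0,2])/K[0,0]*d,-(v-K[1,2])/K[1,1]*d,-d],-1)@H[:3,:3].T+H[:3,3]
    W=P@S.from_euler('xyz',s["tool_rot"]).as_matrix().T+s["tool_pos"]
    m=((W[...,2]>.069)&(W[...,2]<.082)&(d>0)).astype(np.uint8)
    n,l,st,ce=cv2.connectedComponentsWithStats(m)
    for i in range(1,n):
        if st[i,4]>300:
            q=W[l==i];print(ce[i].round(),st[i,4],((q.max(0)+q.min(0))/2).round(4),np.ptp(q,0).round(3))
    return p
E
python3 -c "
from h import *
force(5);wristtins(); go(.498,-.063,.035,-.031)"
```

```text
F [ 0.18 -0.73 -0.04] [1.18 2.88 0.32] t 12.05 pos [ 0.4974 -0.0607  0.1563] [-3.141e+00  2.000e-03 -3.200e-02] open 0.09221615357672162 0.0
[258. 195.] 3186 [ 0.4985 -0.0633  0.0726] [0.055 0.054 0.007]
[ 16. 236.] 579 [0.4683 0.1497 0.0737] [0.022 0.029 0.009]
[388. 242.] 712 [ 0.4468 -0.173   0.0723] [0.035 0.038 0.006]
cm [ 0.07  0.29 12.15] spin -0.0
```

Request:
{"name": "send_rows", "arguments": {
  "targets": [
    {"translation":[0.1,0.1,3],"spin":0,"jaw":1},
    {"translation":[0.1,0.1,6.5],"spin":0,"jaw":1},
    {"translation":[0.1,0.1,10],"spin":0,"jaw":1},
    {"translation":[0.1,0.1,12.1],"spin":0,"jaw":1},
    {"translation":[0.1,0.1,12.1],"spin":0,"jaw":1}
  ]
}}

```text
time: 12.6
tool_pos: [0.4966, -0.0599, 0.0335]
tool_rot: [-3.14, 0.006, -0.029]
contact_force: [-0.0, 0.3, 0.2]
opening: 0.0916
grip_force: 0.0
```

Request:
{"name": "send_rows", "arguments": {
  "targets": [
    {"translation":[0,0,0],"spin":0,"jaw":0.4},
    {"translation":[0,0,0],"spin":0,"jaw":0.4},
    {"translation":[0,0,0],"spin":0,"jaw":0.4},
    {"translation":[0,0,0],"spin":0,"jaw":0.4},
    {"translation":[0,0,0],"spin":0,"jaw":0.4}
  ],
  "force": 30
}}

```text
time: 13.1
tool_pos: [0.4995, -0.0627, 0.0369]
tool_rot: [3.14, -0.002, -0.031]
contact_force: [-1.4, -4.8, 1.9]
opening: 0.056
grip_force: 2.4
```

Request:
{"name": "send_rows", "arguments": {
  "targets": [
    {"translation":[0,0,0],"spin":0,"jaw":0.3},
    {"translation":[0,0,0],"spin":0,"jaw":0.3},
    {"translation":[0,0,0],"spin":0,"jaw":0.3},
    {"translation":[0,0,-1],"spin":0,"jaw":0.3},
    {"translation":[0,0,-2],"spin":0,"jaw":0.3}
  ]
}}

```text
time: 13.6
tool_pos: [0.498, -0.0618, 0.056]
tool_rot: [-3.141, 0.003, -0.032]
contact_force: [0.5, 0.3, -5.5]
opening: 0.0549
grip_force: 30.0
```

```bash
python3 -c "
from h import *
force(3);force(18)"
```

```text
F [ 0.12 -0.39 -5.13] [0.18 0.29 0.67] t 13.75 pos [ 0.4992 -0.0621  0.0567] [ 3.141e+00 -1.000e-03 -3.200e-02] open 0.054988090486096444 29.998134076595306
F [-0.03  0.28 -5.97] [0.52 0.4  0.43] t 14.65 pos [ 0.499  -0.0621  0.0561] [ 3.141 -0.    -0.032] open 0.05508222349889306 29.998090267181396
```

About 5.9 N is above the part-used range (1.9–4.4 N), so this is the full tin. I'll lift it about 17 cm.

Request:
{"name": "send_rows", "arguments": {
  "targets": [
    {"translation":[0,0,-2],"spin":0,"jaw":0.3},
    {"translation":[0,0,-5],"spin":0,"jaw":0.3},
    {"translation":[0,0,-8],"spin":0,"jaw":0.3},
    {"translation":[0,0,-11],"spin":0,"jaw":0.3},
    {"translation":[0,0,-14],"spin":0,"jaw":0.3}
  ]
}}

```text
time: 15.15
tool_pos: [0.4986, -0.062, 0.1973]
tool_rot: [3.142, 0.0, -0.032]
contact_force: [0.6, 0.6, -6.2]
opening: 0.0552
grip_force: 30.0
```

Request:
{"name": "send_rows", "arguments": {
  "targets": [
    {"translation":[0,0,-2],"spin":0,"jaw":0.3},
    {"translation":[0,0,-3.2],"spin":0,"jaw":0.3},
    {"translation":[0,0,-3.2],"spin":0,"jaw":0.3},
    {"translation":[0,0,-3.2],"spin":0,"jaw":0.3},
    {"translation":[0,0,-3.2],"spin":0,"jaw":0.3}
  ]
}}

```text
time: 15.65
tool_pos: [0.4983, -0.062, 0.227]
tool_rot: [-3.141, 0.002, -0.032]
contact_force: [-0.3, -0.3, -5.7]
opening: 0.0554
grip_force: 30.0
```

```bash
python3 -c "
from h import *
force(14);p,d=read_camera('side');cv2.imwrite('pics/s3.png',p[:,:,::-1])"
```

```text
F [-0.14  0.04 -5.88] [0.37 0.42 0.58] t 16.35 pos [ 0.499  -0.0621  0.2281] [ 3.141 -0.    -0.032] open 0.05518092706363964 29.998151063919067
```

View pics/s3.png

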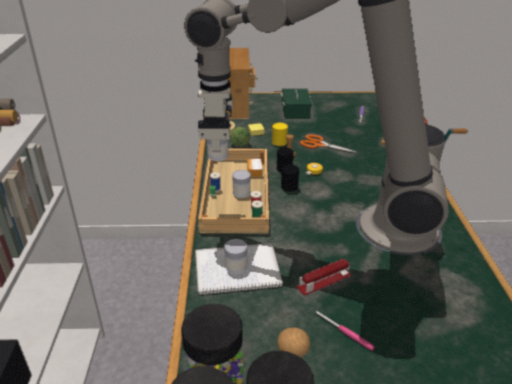

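The full tin is held at about (218,145). The lightest stands on the pad at (236,258), the third is in the crate at (241,184), and the oddments are still standing.

```bash
python3 -c "
from h import *
print(job.hand_in())"
```

```text
the job is handed in; nothing more can be done
None
```

I handed the job in at about 16 s with the lightest tin (about 1.4 N) upright on the order pad, the heaviest (about 5.9 N) held upright about 20 cm up, and the third, not weighed but part-used by elimination, still standing in the crate; hand-in returned no verdict.

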